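Unpin, unhook and draw the sagging bolt of a beam guard, hold its gate ajar

TASK

Take the lock pin out from behind the bolt on the beam guard's gate and stand it in the aluminium pin cup, fully home and let go. Then, holding the bolt by its upright knob, lift it so that its sagging hooked end clears the keeper's bent-up lip, draw it back, and by the same knob pull the gate ajar towards you, about 70 mm at its free edge, never flung wide. Finish still holding the knob so that the gate stays there against its spring, and do not push the loose things on the table about.

Things in the scene. Friction and masses are not known exactly. Their poses are not given: they have to be found in the camera images.
- guard: Beam guard, fixed: open-topped box of 25 mm aluminium posts and black panels, 255 wide, 175 deep, 152 high, gate in front. Origin on the table midway between the front posts; x into the guard, away from the robot, y left along the gate, z up. 'Guard (x,y,z)' below is in mm in this frame. Gate 142 high, front face at x=-12.5, free edge at y=-99; hinge axis upright at (-16.5,+102.5).
- gate_hinge (a point): Point on the gate's upright hinge axis (left end of the gate), 142 mm above the table; turns with the gate.
- gate (a joint): Gate angle, rad: 0 shut, grows as the free edge swings out towards the robot (clockwise seen from above), to 1.1. A spring closes it: about 2.5 N at the bolt's knob at 0.35 rad, which is 70 mm at the free edge.
- bolt_pivot (a point): Left end of the bolt, at guard (-25.5,+47.5,126) when home: the 10 mm rod is pinned here to a tail block (16 mm long) that slides in a channel along the top of the gate's front. The rod runs 160 mm to the right from here and ends in a hook: 14 mm long, reaching 15 mm below the rod's axis.
- keeper_lip (a point): Top middle of the keeper's bent-up lip, 3 mm steel, at guard (-25.5,-106.5,100), fixed. The keeper is a steel staple on the right front post; the sagging hook hangs inside it, right of the lip and about 10 mm below its top, so a straight pull to the left is blocked.
- bolt_slide (a joint): Travel of the bolt along the gate, m: about 0 when engaged, grows as it is drawn left, away from the keeper, to 0.040. The hook is clear of the keeper from 0.024. About 1 N of friction. The lock pin blocks it beyond 0.003.
- bolt_lift (a joint): Lift of the rod about its pivot, rad: 0 sagging (0.13 rad below level), 0.13 level, stop at 0.165; falls back by its weight (about 1.5 N at the knob). The hook clears the lip from about 0.07, the knob then being 6 mm up; at the stop it is 14 mm up. Lifting to level also swings the grip point 8 mm left.
- knob_grip (a point): Grip point on the bolt's upright knob: dark ribbed cylinder 18 mm thick, from 18 mm below to 12 mm above this point, then a 23 mm cap (top 19 mm above). It is square to the rod, 62 mm above its axis and 85 mm right of its pivot; shut and sagging it leans 0.13 rad to the right and the point is at guard (-25.5,-45,176.5).
- bolt_knob: The bolt's knob as a solid: what the fingers hold at the end. Its origin is the rod's pivot (point bolt_pivot); grip it at point knob_grip.
- lock_pin: Loose steel lock pin, 107 mm, 70 g, upright; origin at its foot, z up. Shaft 10 thick, 65 long; collar 24 wide, 65 to 69 up; black ribbed grip 16 thick, 69 to 107 up. It stands in two bushings (12 mm bore) on the gate's front at guard (-25.5,+63), collar on the upper one at z=147, close left of the bolt's tail block, which it stops. Draw it straight up 65 mm.
- pin_cup: Holder cup for the pin, fixed: aluminium tube, 32 mm outside, 18 mm bore, rim 75 mm above the table, on a 50 mm square plate 6 mm thick. Origin on the table under its axis. With the pin home its collar rests on the rim and the pin's origin is 10 mm above the table.
- cup_mouth (a point): Centre of the pin cup's mouth, 75 mm above the table.
- lens_tube: Bystander, loose: black lens tube 30 mm wide, 45 mm tall, standing on end. Origin under its centre.
- beam_block: Bystander, loose: black finned beam block 26 x 50 x 58 mm. Origin under its centre.
- caliper: Bystander, loose: caliper 63 x 200 x 12 mm lying near the table's front edge. Origin under its centre.
- viewing_card: Bystander, loose: flat viewing card with a black grip rail, 93 x 54 x 8 mm, at the right. Origin under its centre.
Not all that is in view belongs to the job. Leave any orange look-alike of the pin_cup alone.

How it is judged (in metres and radians):
On the way, in this order (a step that is already met when the one before it is completed fails the run):
1. the lock pin stands upright in the pin cup, fully home, and is let go (horizontal distance between lock_pin and cup_mouth below 0.008 m and z of lock_pin in the frame of pin_cup below 0.015 m and angle between lock_pin's own z axis and vertical below 0.12 rad and contact force between the fingers and lock_pin below 0.1 N), for 0.2 s.
2. the bolt is lifted over the keeper's lip and drawn back clear of the keeper, held by its knob, with the gate still shut (value of joint bolt_slide above 0.024 m and value of joint gate below 0.12 rad and contact force between the fingers and bolt_knob above 0.5 N), for 0.1 s.
At the end, for the whole second after the job is handed in: The pin stands free in its cup (8 mm of the axis, origin under 15 mm up, lean under 0.12 rad); the gate rests at 0.2 to 0.55 rad (40 to 105 mm at its free edge), the bolt still drawn back 12 mm or more, and the fingers hold the bolt's knob (over 0.5 N) (all of step 1 and value of joint gate between 0.2 and 0.55 rad and velocity of joint gate between -0.06 and 0.06 rad/s and value of joint bolt_slide above 0.012 m and contact force between the fingers and bolt_knob above 0.5 N); the arm keeps its last pose, push and grip.
It fails at once if a loose bystander (lens tube, beam block, caliper, viewing card) is pushed more than 25 mm (distance of any of lens_tube, beam_block, caliper, viewing_card from where it was at the start of the episode above 0.025 m).
It fails at once if the gate is thrown wide (beyond 0.8 rad) (value of joint gate above 0.8 rad).
It also fails if it takes over 58 s, if anything falls off the work surface, if the arm or the gripper's body presses on something with over 40 N, if the wrist force passes 120 N, or if a joint passes its speed limit or range.

ROBOT

A 6-joint arm with a two-finger parallel gripper is mounted at the origin on a cart in front of the work surface, level with it; the furniture and walls round the work are solid. World frame = base frame: x ahead of the robot, y to its left, z up, the work surface at z = 0. Lengths are in mm, angles in rad, forces in N, time in s.
With the tool pointing down it reaches from about 275 to 750 mm from the base axis. Payload 10.2 kg.
Tool frame: the origin (TCP) lies at the very end of the fingers, on their centre line; the grasp point (between the pads) lies 19 mm behind it; z points along the fingers, y is the direction in which the jaws open and shut (so a half turn about z gives the same grasp; the last joint's range is limited). The gripper opens to 88 mm and grips with 3 to 60 N. Pads are 18 mm wide; open, the fingers measure 123 mm over their backs; the gripper's body (75 mm by 187 mm) begins 45 mm behind the grasp point.
Start: joints at [1.039, 0.313, 1.498, -0, 1.331, -0.223], TCP at [159.569, 500.169, 238.72] pointing down, gripper open.
Joint ranges: [-2.94, 2.94], [-0.97, 2.17], [0.19, 2.56], [-1.23, 4.37], [0.02, 3.11], [-2.88, 2.88]. Speed limits (rad/s): [2.39, 2.39, 3.01, 3.14, 3.14, 3.14].

INTERFACE

Orientations are given as a 3x3 rotation matrix whose columns are the frame's x, y, z axes.
In Python, from station import readout, camera, camera_model, env gives the robot as it stands.
- The arm moves only by the tool carry_out, never from a script. Its argument "motion" is a list of rows, each a list of 5 numbers: the opening in per cent of the stroke, from 0 (shut) to 100 (fully open), then the shift along the world's x, y, z in cm, then the turn about the world's z in degrees. A call has 1 to 8 rows; each row shifts and turns the pose as measured when the row begins; what a row does not reach is not made up. A row lasts 1/8 s, in which the tool goes at most 62.5 mm and 10.7 degrees, less where a joint would pass 70% of its speed; a pose out of reach is approached as far as the arm can. A call is refused whole if a number of a shift passes 6.25 or a number of a turn 10.7, either way. A call with a gripper value outside its range is refused whole. The fingers move at their own pace and stop on an object; "newtons" is the grip in N (left out, the last holds). Time passes only in rows, so rows that do not move let the fingers close. It gives the time, the measured TCP pose, the force and the opening at its end, in the units of the state.
- readout.sense(): the state, without advancing time (a new reading comes with each control period).
- camera(name): name is "scene" or "top" or "wrist"; returns the picture (400x640x3 uint8, red, green, blue); there is no depth.
- camera_model(name): a dict with "fx", "fy", "cx", "cy" (pixels), "camera_from_world" (4x4, takes a point from world to camera coordinates). Camera axes: x right, y up, looking along -z (the intrinsics and any distortion apply to the point x, -y, -z); pixel columns grow to the right and rows downward; lengths in mm; the calibration is good to about 2 mm. The wrist camera is an equidistant fisheye: a pixel r from the principal point sees the ray r / f radians off the axis. A picture is of the moment at which its call begins: read the wrist's pose just before it. camera_model takes no time and is no camera call; for the wrist camera it gives the pose at the moment of the call.
- env.hand_in(): hands the job in, once; it reports no verdict.
The state is a dict: "time_s": time; "joint_pos": joint angles; "dq": joint speeds; "effort": joint torques, N m; "ee_pos": TCP position; "eef_rot": TCP orientation; "ft_force": force on the tool from outside, world axes, zero at the start; "moment": the same for the moment, N m; "gripper_width": finger opening in mm.
Only numpy, scipy, OpenCV 4.12 (cv2) and the standard library are available. Lean on these libraries where they do the work, as an engineer would, in place of code of your own. Each camera call takes 0.05 s, during which the arm holds its last target. There are 200 camera calls.

## Working session

There is one attempt and no reset: what is moved stays moved. The work goes in short steps, Python scripts to look and compute and a tool call to move; the robot and the scene stay as the last step left them, time stands still between calls to the robot, and variables do not carry over. Pictures are saved under pics/ and viewed, about 8 in all and at most 12, crops included, and the job is handed in when it is done.

Besides the shell and the picture viewer there is one more tool, called after ">>>" by a JSON object that holds its "fn" and its "kwargs". carry_out: Moves the arm, as the interface text tells. Its arguments: {"type":"object","properties":{"motion":{"type":"array","items":{"type":"array","items":{"type":"number"}}},"newtons":{"type":"number"}},"required":["motion"]}

```bash
mkdir -p pics
cat > h.py <<'E'
import numpy as np, cv2
from station import readout, camera, camera_model, env
np.set_printoptions(precision=2,suppress=True)
def snap(n,f):
    s=readout.sense(); m=camera_model(n); im=camera(n); cv2.imwrite(f'pics/{f}.png',im[...,::-1]); np.save(f'pics/{f}.npy',m,allow_pickle=True); return im,m
def load(f): return cv2.imread(f'pics/{f}.png'), np.load(f'pics/{f}.npy',allow_pickle=True).item()
def ray(m,u,v,fish=False):
    T=np.array(m['camera_from_world']); R=T[:3,:3]; o=-R.T@T[:3,3]
    x,y=(u-m['cx'])/m['fx'],(v-m['cy'])/m['fy']
    if fish:
        r=np.hypot(x,y); k=np.sin(r)/max(r,1e-9); d=np.array([x*k,-y*k,-np.cos(r)])
    else: d=np.array([x,-y,-1])
    d=R.T@d; return o,d/np.linalg.norm(d)
def plane(m,u,v,z,fish=False):
    o,d=ray(m,u,v,fish); return o+d*(z-o[2])/d[2]
def tri(rs):
    A=sum(np.eye(3)-np.outer(d,d) for o,d in rs); b=sum((np.eye(3)-np.outer(d,d))@o for o,d in rs); p=np.linalg.solve(A,b)
    return p,[np.linalg.norm((np.eye(3)-np.outer(d,d))@(p-o)) for o,d in rs]
def proj(m,p,fish=False):
    T=np.array(m['camera_from_world']); c=T[:3,:3]@p+T[:3,3]; x,y,z=c[0],-c[1],-c[2]
    if fish:
        r=np.hypot(x,y); t=np.arctan2(r,z)/max(r,1e-9); x,y=x*t,y*t
    else: x,y=x/z,y/z
    return np.array([m['cx']+m['fx']*x,m['cy']+m['fy']*y])
E
python3 - <<'E'
from h import *
for n in ['scene','top','wrist']:
    im,m=snap(n,n+'0'); print(n,{k:v for k,v in m.items() if k!='camera_from_world'}); T=np.array(m['camera_from_world']);print(-T[:3,:3].T@T[:3,3], -T[2,:3])
print(readout.sense())
E
```

```text
scene {'fx': 453.9278793482046, 'fy': 453.9278793482046, 'cx': 333.7632551408075, 'cy': 198.38788001954114}
[-753.59 -956.56 1220.26] [ 0.64  0.52 -0.56]
top {'fx': 507.0203557726979, 'fy': 507.0203557726979, 'cx': 315.1819827509459, 'cy': 199.3557892902206}
[-359.78 -106.64 1996.76] [ 0.41  0.07 -0.91]
wrist {'fx': 309.70691628693146, 'fy': 309.70691628693146, 'cx': 318.47522306772015, 'cy': 197.51106050156994}
[ 80.2  525.09 384.39] [ 0.31 -0.1  -0.95]
{'time_s': 0.15, 'joint_pos': array([ 1.04,  0.31,  1.5 ,  0.  ,  1.33, -0.22]), 'dq': array([-0., -0., -0.,  0.,  0., -0.]), 'effort': array([  0.  , -40.23, -25.23,   0.07,   0.03,  -0.  ]), 'ee_pos': array([159.46, 500.01, 238.29]), 'eef_rot': array([[-0.95,  0.3 , -0.  ],
       [ 0.3 ,  0.95, -0.  ],
       [ 0.  , -0.  , -1.  ]]), 'ft_force': array([ 0.37, -0.08, -0.44]), 'moment': array([0.04, 0.  , 0.03]), 'gripper_width': 88.08663071507117}
```

View pics/scene0.png

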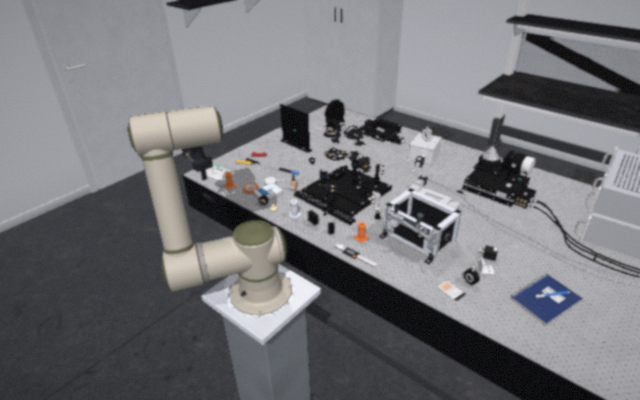

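View pics/top0.png

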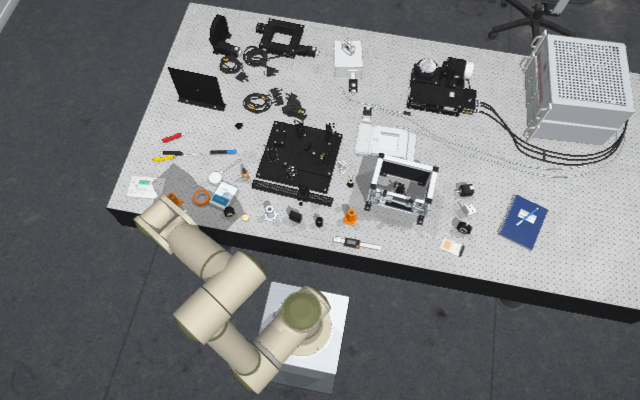

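The scene picture shows the guard at about (422,222) and an orange decoy at (361,232). In the top picture the guard is at (403,188), the orange one at (350,216), and a silver cup is possibly at (270,213). I'll enlarge both.

Run:
```python
from h import *
a,_=load('top0'); b,_=load('scene0')
A=cv2.resize(a[150:260,240:480],(800,367),interpolation=cv2.INTER_CUBIC)
B=cv2.resize(b[170:265,270:480],None,fx=2.4,fy=2.4,interpolation=cv2.INTER_CUBIC)
o=np.zeros((600,800,3),np.uint8);o[:367]=A;o[370:370+228,:B.shape[1]]=B
cv2.imwrite('pics/z1.png',o)
```

```text
(no output)
```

View pics/z1.png

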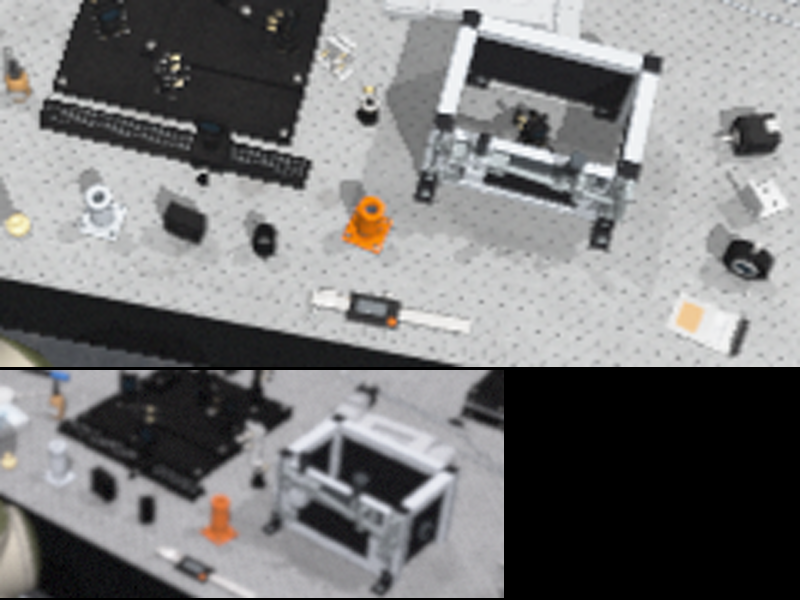

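Run:
```python
from h import *
_,m=load('top0')
f=lambda x,y,z: plane(m,240+x*.3,150+y*.3,z)
for n,x,y,z in [('cup',98,193,75),('orange',372,205,75),('block',185,212,58),('lens',264,230,45),('BL',473,18,152),('BR',653,62,152),('FL',442,132,152),('FR',633,172,152),('FLfoot',427,185,5),('FRfoot',600,235,5),('cal',390,310,6),('card',705,322,4)]: print(n,f(x,y,z))
```

```text
cup [429.3  229.51  75.  ]
orange [ 481.21 -106.32   75.  ]
block [432.78 120.39  58.  ]
lens [433.93  20.16  45.  ]
BL [ 723.87 -187.71  152.  ]
BR [ 706.81 -415.03  152.  ]
FL [ 559.42 -173.45  152.  ]
FR [ 552.6  -406.28  152.  ]
FLfoot [ 553.7  -171.19    5.  ]
FRfoot [ 528.86 -398.05    5.  ]
cal [ 375.37 -152.13    6.  ]
card [ 438.72 -539.76    4.  ]
```

>>> {"fn": "carry_out", "kwargs": {"motion": [[100,2.0,-4.4,0.5,0.9],[100,2.0,-4.4,0.5,0.9],[100,2.0,-4.4,0.5,0.9],[100,2.0,-4.4,0.5,0.9],[100,2.0,-4.4,0.5,0.9],[100,2.0,-4.4,0.5,0.9],[100,2.0,-4.4,0.5,0.9],[100,2.0,-4.4,0.5,0.9]]}}

```text
time_s: 1.15
ee_pos: [320.7, 138.3, 277.7]
eef_rot: [[-0.985, 0.172, -0.001], [0.172, 0.985, -0.003], [0.0, -0.003, -1.0]]
ft_force: [0.8, 0.7, -0.7]
gripper_width: 88.2
```

>>> {"fn": "carry_out", "kwargs": {"motion": [[100,2.0,-4.4,0.2,0.9],[100,2.0,-4.4,0.2,0.9],[100,2.0,-4.4,0.2,0.9],[100,2.0,-4.4,0.2,0.9],[100,2.0,-4.4,0.2,0.9],[100,2.0,-4.4,0.2,0.9],[100,2.0,-4.4,0.2,0.9],[100,0,0,0,0]]}}

```text
time_s: 2.15
ee_pos: [463.4, -183.4, 291.1]
eef_rot: [[-0.998, 0.064, -0.0], [0.064, 0.998, -0.001], [0.0, -0.001, -1.0]]
ft_force: [-0.4, 0.4, -0.7]
gripper_width: 88.1
```

Run:
```python
from h import *
im,m=snap('wrist','w1'); print(readout.sense()['time_s'],readout.sense()['ee_pos'],readout.sense()['eef_rot'])
```

```text
2.2 [ 463.05 -182.01  291.29] [[-1.    0.06 -0.  ]
 [ 0.06  1.   -0.  ]
 [ 0.   -0.   -1.  ]]
```

View pics/w1.png

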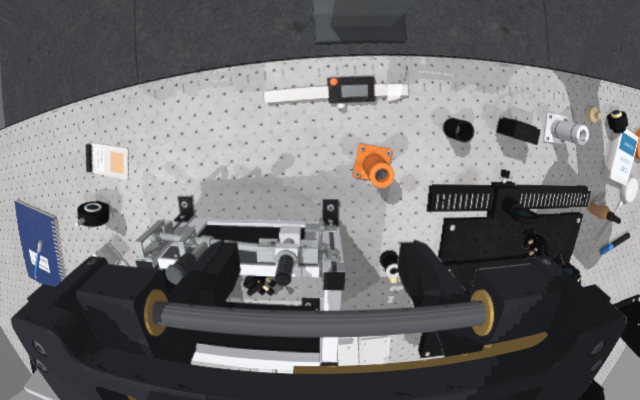

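Run:
```python
from h import *
im,m=load('w1')
for n,u,v,z in [('pintop',284,272,189),('collar',288,248,149),('cup',580,135,75),('knobtop',173,273,195),('orange',381,175,75)]: print(n,plane(m,u,v,z,True))
cv2.imwrite('pics/z2.png',cv2.resize(im[185:305,120:360],(800,400),interpolation=cv2.INTER_CUBIC))
```

```text
pintop [ 536.89 -221.49  189.  ]
collar [ 532.3  -220.73  149.  ]
cup [427.97 220.57  75.  ]
knobtop [ 533.27 -335.18  195.  ]
orange [ 479.24 -108.48   75.  ]
```

View pics/z2.png

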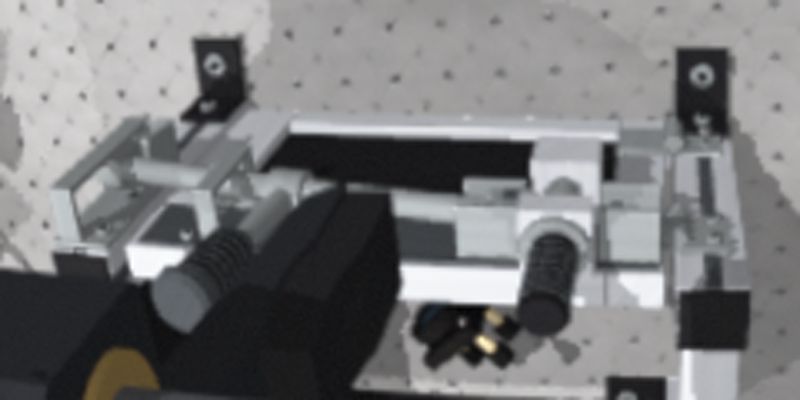

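Run:
```python
from h import *
im,m=load('w1')
P={}
for n,u,v,z in [('pintop',282.9,279.5,189),('collar',285.9,257.9,151),('knobtop',174.9,275.6,195),('footR',183.9,204.5,5),('footL',330.6,207.5,5)]: P[n]=plane(m,u,v,z,True); print(n,P[n])
d=P['footL']-P['footR'];print(np.linalg.norm(d),np.arctan2(-d[0],d[1])); d=P['pintop']-P['knobtop'];print(np.linalg.norm(d),np.arctan2(-d[0],d[1]))
```

```text
pintop [ 545.45 -223.57  189.  ]
collar [ 543.1  -223.97  151.  ]
knobtop [ 536.35 -333.88  195.  ]
footR [ 525.12 -402.45    5.  ]
footL [ 544.01 -171.29    5.  ]
231.9300188785617 -0.08155808635566848
110.84499500184567 -0.08225774699032604
```

>>> {"fn": "carry_out", "kwargs": {"motion": [[45,4.0,-2.1,-2.0,-0.9],[45,4.0,-2.1,-2.0,0],[45,0,0,-2.0,0],[45,0,0,0,0]], "newtons": 25}}

```text
time_s: 2.7
ee_pos: [544.6, -220.8, 230.7]
eef_rot: [[-0.997, 0.077, 0.0], [0.077, 0.997, -0.001], [-0.0, -0.001, -1.0]]
ft_force: [1.2, -0.3, -0.0]
gripper_width: 50.0
```

Run:
```python
from h import *
im,m=snap('wrist','w2'); print(readout.sense()['ee_pos'],readout.sense()['eef_rot'],readout.sense()['gripper_width'])
for p in [(544,-224,189),(544,-224,151),(535.1,-331.4,176.5)]: print(proj(m,np.array(p),True))
```

```text
[ 544.95 -221.03  231.86] [[-1.    0.08  0.  ]
 [ 0.08  1.   -0.  ]
 [-0.   -0.   -1.  ]] 45.903901777991074
[314.38 224.52]
[315.   204.74]
[172.32 215.03]
```

View pics/w2.png

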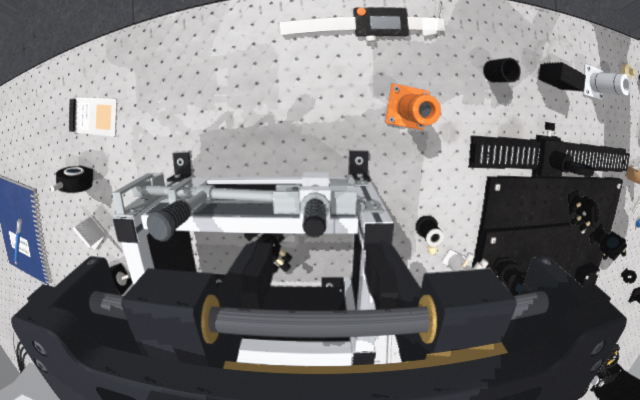

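>>> {"fn": "carry_out", "kwargs": {"motion": [[45,0,-0.3,-2.5,-0.3],[45,0,0,-2.5,0],[45,0,0,-2.0,0],[45,0,0,-0.5,0],[20,0,0,0,0]]}}

```text
time_s: 3.38
ee_pos: [545.7, -222.3, 163.4]
eef_rot: [[-0.997, 0.08, 0.012], [0.08, 0.997, -0.008], [-0.012, -0.007, -1.0]]
ft_force: [-0.9, -0.8, -0.1]
gripper_width: 31.4
```

>>> {"fn": "carry_out", "kwargs": {"motion": [[0,0,0,0,0],[0,0,0,0,0],[0,0,0,0,0],[0,0,0,0,0],[0,0,0,0,0]]}}

```text
time_s: 4.0
ee_pos: [546.3, -222.6, 165.9]
eef_rot: [[-0.997, 0.08, 0.015], [0.08, 0.997, -0.01], [-0.015, -0.009, -1.0]]
ft_force: [-0.6, 0.0, -0.9]
gripper_width: 15.3
```

>>> {"fn": "carry_out", "kwargs": {"motion": [[0,0,0,1.0,0],[0,0,0,1.0,0],[0,0,0,1.0,0],[0,0,0,1.0,0]], "newtons": 40}}

```text
time_s: 4.5
ee_pos: [546.3, -222.6, 208.6]
eef_rot: [[-0.997, 0.08, 0.015], [0.08, 0.997, -0.01], [-0.015, -0.009, -1.0]]
ft_force: [-0.0, 0.4, -0.5]
gripper_width: 14.6
```

Run:
```python
from h import *
s=readout.sense();print(s['joint_pos'],s['ee_pos'],s['eef_rot'],s['ft_force'],s['moment'])
```

```text
[-0.59  0.47  1.35 -0.    1.3  -2.08] [ 546.28 -222.58  208.6 ] [[-1.    0.08  0.01]
 [ 0.08  1.   -0.01]
 [-0.02 -0.01 -1.  ]] [-0.02  0.42 -0.54] [ 0.04  0.04 -0.03]
```

>>> {"fn": "carry_out", "kwargs": {"motion": [[0,0,0,1.5,0],[0,0,0,2.0,0],[0,0,0,2.0,0],[0,0,0,0,0]]}}

```text
time_s: 5.0
ee_pos: [546.5, -222.7, 268.9]
eef_rot: [[-0.997, 0.08, 0.017], [0.08, 0.997, -0.012], [-0.018, -0.01, -1.0]]
ft_force: [-0.6, -0.5, -1.7]
gripper_width: 14.7
```

Run:
```python
from h import *
im,m=snap('wrist','w3'); s=readout.sense();print(s['ee_pos'],s['eef_rot'],s['ft_force'])
z,_=snap('scene','s3')
o=np.zeros((600,640,3),np.uint8); o[:400]=im[...,::-1]; c=cv2.resize(z[170:265,300:480,::-1],None,fx=2.1,fy=2.1); o[400:400+c.shape[0],:c.shape[1]]=c
cv2.imwrite('pics/z3.png',o)
```

```text
[ 546.19 -222.46  267.74] [[-1.    0.08  0.02]
 [ 0.08  1.   -0.01]
 [-0.02 -0.01 -1.  ]] [ 0.24  0.23 -1.4 ]
```

View pics/z3.png

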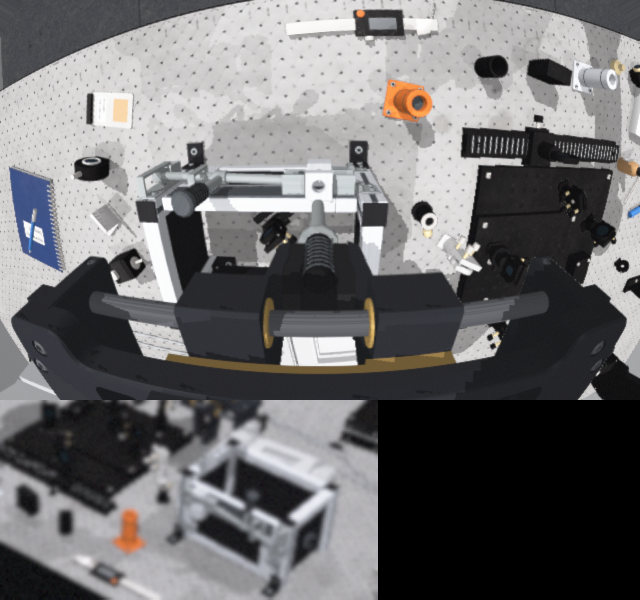

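>>> {"fn": "carry_out", "kwargs": {"motion": [[0,-1.0,4.0,0,0],[0,-1.2,5.3,0,0],[0,-1.2,5.3,0,0],[0,-1.2,5.3,0,0],[0,-1.2,5.3,0,0],[0,-1.2,5.3,0,0],[0,-1.2,5.3,0,0],[0,0,0,0,0]]}}

```text
time_s: 6.1
ee_pos: [456.6, 146.1, 258.7]
eef_rot: [[-0.997, 0.082, 0.002], [0.082, 0.997, -0.006], [-0.002, -0.006, -1.0]]
ft_force: [0.3, -0.2, -0.5]
gripper_width: 14.8
```

Run:
```python
from h import *
im,m=snap('wrist','w4'); s=readout.sense();print(s['time_s'],s['ee_pos'],s['eef_rot'],s['ft_force'],s['gripper_width'])
u,v=proj(m,np.array([429,226,75.]),True);print(u,v); u,v=int(u),int(v);u=min(max(u,80),560);v=min(max(v,60),340)
a=cv2.resize(im[v-60:v+60,u-80:u+80,::-1],(720,540),interpolation=cv2.INTER_CUBIC);print(u-80,v-60)
cv2.imwrite('pics/z4.png',a)
```

```text
6.15 [457.18 144.59 258.67] [[-1.    0.08  0.  ]
 [ 0.08  1.   -0.01]
 [-0.   -0.01 -1.  ]] [-0.25 -0.67 -0.39] 15.106183181018618
390.9201389591244 142.36650938475606
310 82
```

View pics/z4.png

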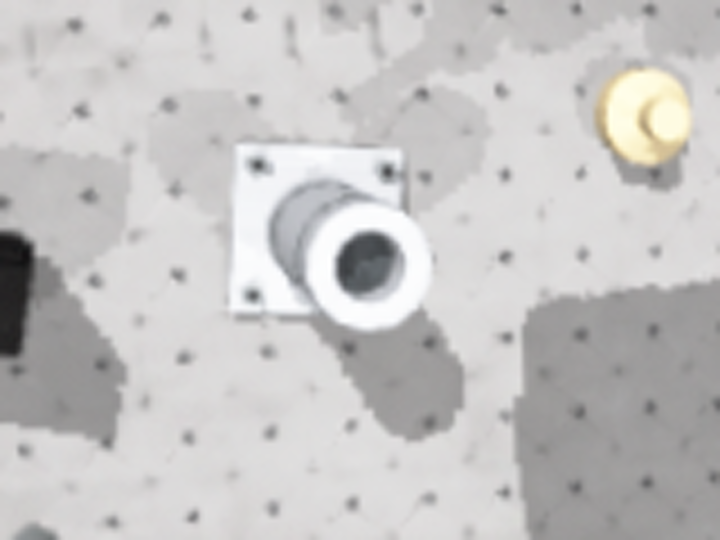

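Run:
```python
from h import *
im,m=load('w4')
print('cup',plane(m,391.8,140.9,75,True),'plate',plane(m,310+318/4.5,82+230/4.5,6,True))
R=np.array([[-.9965,.082,0.002],[.082,.9965,-.006],[-.002,-.006,-1]])
t=np.array([457.2,144.6,258.7])
for d in (84,19,15,-23): print(d,proj(m,t+R@np.array([0,0,d]),True))
u,v=proj(m,t+R@np.array([0,0,60]),True); u,v=int(u),int(v);print(u-60,v-45)
cv2.imwrite('pics/z5.png',cv2.resize(im[v-45:v+45,u-60:u+60],(720,540),interpolation=cv2.INTER_CUBIC))
```

```text
cup [427.43 227.04  75.  ] plate [427.6  227.89   6.  ]
84 [317.27 204.15]
19 [316.93 241.45]
15 [316.9  244.54]
-23 [316.57 281.08]
257 170
```

View pics/z5.png

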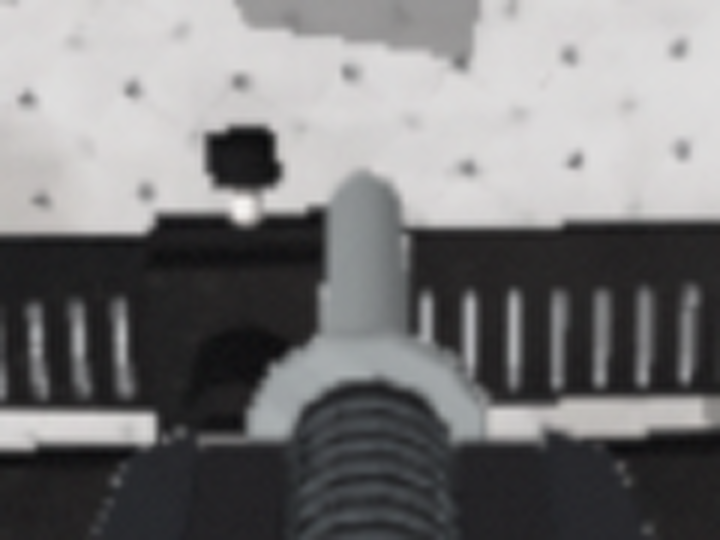

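>>> {"fn": "carry_out", "kwargs": {"motion": [[0,-1.5,4.0,-1.5,0],[0,-1.5,4.2,-1.5,0],[0,0,0,-1.0,0],[0,0,0,0,0],[0,0,0,0,0]]}}

```text
time_s: 6.78
ee_pos: [428.9, 222.7, 216.0]
eef_rot: [[-0.996, 0.091, -0.0], [0.091, 0.996, -0.009], [-0.001, -0.009, -1.0]]
ft_force: [-0.3, 0.6, -0.7]
gripper_width: 14.4
```

>>> {"fn": "carry_out", "kwargs": {"motion": [[0,-0.15,0.5,-1.0,-0.6],[0,0,0,-1.0,0],[0,0,0,0,0]]}}

```text
time_s: 7.15
ee_pos: [428.1, 226.6, 194.8]
eef_rot: [[-0.994, 0.105, 0.0], [0.105, 0.994, -0.009], [-0.001, -0.009, -1.0]]
ft_force: [0.1, -0.3, -0.6]
gripper_width: 14.8
```

Run:
```python
from h import *
im,m=snap('wrist','w5'); s=readout.sense();print(s['time_s'],s['ee_pos'],s['eef_rot'][:,2],s['ft_force'],s['gripper_width'])
u,v=proj(m,np.array([427.4,227.4,75.]),True);print(u,v); u,v=int(u),int(v)
print(proj(m,s['ee_pos']+84*s['eef_rot'][:,2],True))
print(u-60,v-45)
cv2.imwrite('pics/z6.png',cv2.resize(im[v-45:v+45,u-60:u+60,::-1],(720,540),interpolation=cv2.INTER_CUBIC))
```

```text
7.2 [428.28 226.71 195.27] [ 0.   -0.01 -1.  ] [-0.4  -0.2  -0.32] 14.998459544705627
320.92430185519345 188.8108218941492
[319.22 203.8 ]
260 143
```

View pics/z6.png

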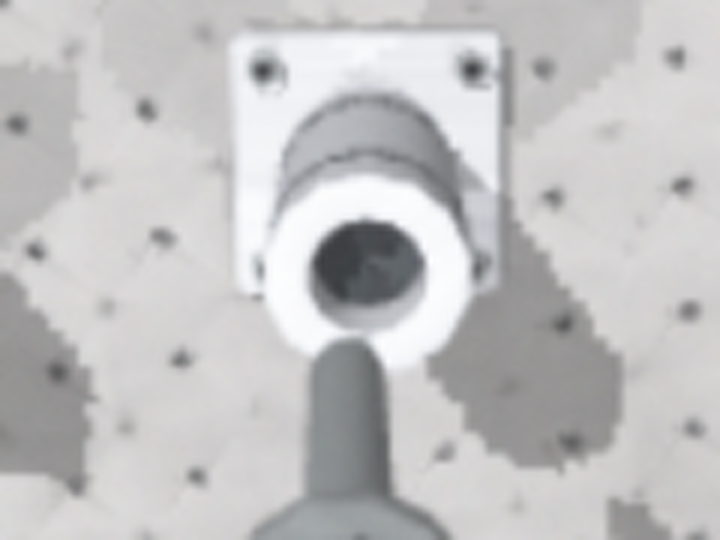

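>>> {"fn": "carry_out", "kwargs": {"motion": [[0,-0.1,0.25,-1.0,0],[0,0,0,-1.5,0],[0,0,0,-1.5,0],[0,0,0,-1.0,0],[0,0,0,0,0]]}}

```text
time_s: 7.82
ee_pos: [427.0, 229.8, 142.7]
eef_rot: [[-0.995, 0.105, 0.002], [0.105, 0.994, -0.008], [-0.003, -0.008, -1.0]]
ft_force: [0.4, -0.6, 0.5]
gripper_width: 14.6
```

>>> {"fn": "carry_out", "kwargs": {"motion": [[0,0.05,-0.15,-1.0,0],[0,0,0,-1.5,0],[0,0,0,-1.2,0],[0,0,0,-0.5,0],[0,0,0,0,0]]}}

```text
time_s: 8.45
ee_pos: [428.2, 228.3, 99.3]
eef_rot: [[-0.995, 0.105, 0.004], [0.105, 0.994, -0.008], [-0.005, -0.007, -1.0]]
ft_force: [1.0, 0.2, -0.6]
gripper_width: 14.8
```

>>> {"fn": "carry_out", "kwargs": {"motion": [[0,0,0,-0.3,0],[0,0,0,-0.3,0],[0,0,0,0,0]]}}

```text
time_s: 8.82
ee_pos: [428.7, 228.4, 93.6]
eef_rot: [[-0.995, 0.104, 0.005], [0.104, 0.995, -0.008], [-0.006, -0.007, -1.0]]
ft_force: [-0.3, -0.3, 0.8]
gripper_width: 14.8
```

>>> {"fn": "carry_out", "kwargs": {"motion": [[0,0,0,-0.2,0],[30,0,0,0,0],[50,0,0,0,0],[50,0,0,0,0],[50,0,0,0,0]]}}

```text
time_s: 9.45
ee_pos: [429.5, 228.5, 93.2]
eef_rot: [[-0.995, 0.104, 0.008], [0.104, 0.995, -0.007], [-0.009, -0.006, -1.0]]
ft_force: [0.1, -1.3, -0.3]
gripper_width: 44.3
```

>>> {"fn": "carry_out", "kwargs": {"motion": [[50,0,0,2.0,0],[50,0,0,5,0],[50,0,0,5,0],[50,0,0,0,0]]}}

```text
time_s: 9.95
ee_pos: [428.6, 228.3, 216.1]
eef_rot: [[-0.995, 0.104, 0.006], [0.104, 0.995, -0.008], [-0.007, -0.007, -1.0]]
ft_force: [0.7, 0.1, -0.7]
gripper_width: 44.0
```

Run:
```python
from h import *
im,m=snap('wrist','w6'); s=readout.sense();print(s['time_s'],s['ee_pos'],s['eef_rot'][:,2],s['ft_force'],s['gripper_width'])
print('home grip top',proj(m,np.array([427.4,227.6,117.]),True),'collar',proj(m,np.array([427.4,227.6,79.]),True))
u,v=proj(m,np.array([427.4,227.6,100.]),True); u,v=int(u),int(v)
print(u-60,v-45)
cv2.imwrite('pics/z7.png',cv2.resize(im[v-45:v+45,u-60:u+60,::-1],(720,540),interpolation=cv2.INTER_CUBIC))
```

```text
10.0 [427.79 228.04 214.  ] [ 0.   -0.01 -1.  ] [-0.88  0.04 -0.27] 44.28126642087847
home grip top [318.88 195.14] collar [319.09 182.29]
258 143
```

View pics/z7.png

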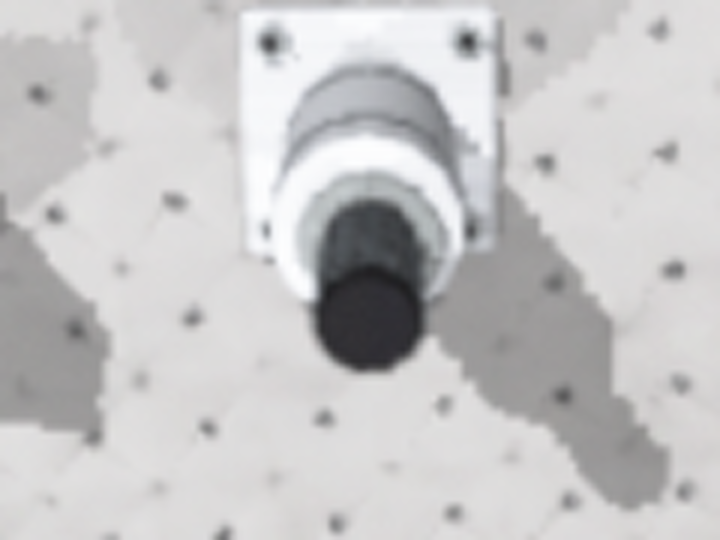

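>>> {"fn": "carry_out", "kwargs": {"motion": [[50,0.3,-3.0,1.0,-8],[50,0.5,-5.2,1.0,-9],[50,0.8,-5.2,1.0,-9],[50,1.0,-5.2,1.0,-9],[50,1.2,-5.2,0.5,-9],[50,1.2,-5.2,0.5,-9],[50,1.2,-5.2,0,-9],[50,1.2,-5.2,0,-9]]}}

```text
time_s: 11.0
ee_pos: [498.2, -175.5, 253.4]
eef_rot: [[-0.191, 0.981, -0.021], [0.982, 0.191, 0.01], [0.014, -0.019, -1.0]]
ft_force: [0.4, 0.2, -0.2]
gripper_width: 43.9
```

>>> {"fn": "carry_out", "kwargs": {"motion": [[50,1.2,-5.2,0,-9],[50,1.0,-5.2,0,-8],[50,1.0,-4.0,0,0],[50,0,0,0,0],[50,0,0,0,0]]}}

```text
time_s: 11.62
ee_pos: [528.8, -326.2, 242.7]
eef_rot: [[0.121, 0.992, -0.028], [0.992, -0.12, 0.026], [0.023, -0.031, -0.999]]
ft_force: [0.4, 0.2, 1.0]
gripper_width: 44.1
```

>>> {"fn": "carry_out", "kwargs": {"motion": [[50,0.6,-0.5,-1.0,2],[50,0,0,-1.0,0],[50,0,0,0,0]]}}

```text
time_s: 12.0
ee_pos: [535.3, -329.0, 220.5]
eef_rot: [[0.081, 0.996, -0.03], [0.996, -0.08, 0.026], [0.024, -0.032, -0.999]]
ft_force: [-0.3, 0.6, 0.0]
gripper_width: 44.0
```

Run:
```python
from h import *
im,m=snap('wrist','w7'); s=readout.sense();print(s['time_s'],s['ee_pos'],s['eef_rot'],s['ft_force'])
for d in [(536,-331.4,176.5),(536.3,-333.9,195)]:print(proj(m,np.array(d),True))
u,v=proj(m,np.array([536,-332,180.]),True); u,v=int(u),int(v)
print(u-80,v-60)
cv2.imwrite('pics/z8.png',cv2.resize(im[v-60:v+60,u-80:u+80,::-1],(720,540),interpolation=cv2.INTER_CUBIC))
```

```text
12.05 [ 535.4  -329.15  221.1 ] [[ 0.08  1.   -0.03]
 [ 1.   -0.08  0.03]
 [ 0.02 -0.03 -1.  ]] [-0.21 -0.08  0.01]
[320.52 228.99]
[320.53 244.33]
240 171
```

View pics/z8.png

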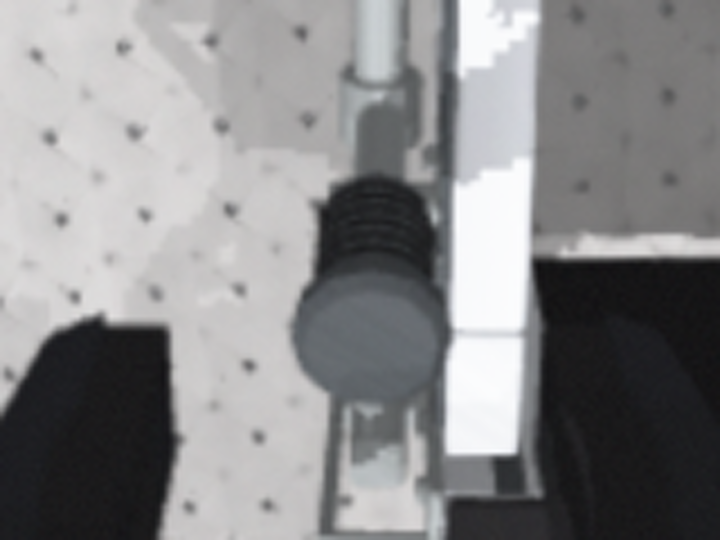

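>>> {"fn": "carry_out", "kwargs": {"motion": [[50,0.05,-0.2,-1.5,0],[50,0,0,-1.5,0],[50,0,0,-1.5,0],[50,0,0,-1.0,0],[50,0,0,0,0]]}}

```text
time_s: 12.68
ee_pos: [535.6, -330.8, 161.8]
eef_rot: [[0.081, 0.996, -0.03], [0.996, -0.08, 0.026], [0.024, -0.032, -0.999]]
ft_force: [-0.7, 0.1, 1.7]
gripper_width: 44.0
```

>>> {"fn": "carry_out", "kwargs": {"motion": [[30,0,0,0,0],[0,0,0,0,0],[0,0,0,0,0],[0,0,0,0,0],[0,0,0,0,0]], "newtons": 25}}

```text
time_s: 13.3
ee_pos: [536.0, -331.0, 163.1]
eef_rot: [[0.081, 0.996, -0.028], [0.996, -0.08, 0.025], [0.023, -0.03, -0.999]]
ft_force: [-1.2, -0.0, -1.9]
gripper_width: 18.2
```

>>> {"fn": "carry_out", "kwargs": {"motion": [[0,0.02,0.25,0.35,0],[0,0.02,0.25,0.35,0],[0,0.02,0.2,0.3,0],[0,0,0,0,0]]}}

```text
time_s: 13.8
ee_pos: [536.6, -323.2, 173.2]
eef_rot: [[0.08, 0.996, -0.029], [0.996, -0.08, 0.026], [0.023, -0.031, -0.999]]
ft_force: [0.1, -0.2, -2.3]
gripper_width: 18.4
```

>>> {"fn": "carry_out", "kwargs": {"motion": [[0,0.08,0.9,0,0],[0,0.08,0.9,0,0],[0,0.08,0.9,0,0],[0,0.05,0.6,0,0],[0,0,0,0,0],[0,0,0,0,0]]}}

```text
time_s: 14.55
ee_pos: [539.6, -287.7, 173.3]
eef_rot: [[0.08, 0.996, -0.029], [0.997, -0.079, 0.025], [0.023, -0.031, -0.999]]
ft_force: [0.9, -1.2, -1.9]
gripper_width: 18.5
```

>>> {"fn": "carry_out", "kwargs": {"motion": [[0,-0.45,0.08,0,-2.5],[0,-0.45,0.1,0,-2.5],[0,-0.45,0.13,0,-2.5],[0,-0.45,0.15,0,-2.5],[0,0,0,0,0]]}}

```text
time_s: 15.18
ee_pos: [522.6, -283.5, 173.2]
eef_rot: [[0.257, 0.966, -0.02], [0.966, -0.256, 0.03], [0.024, -0.027, -0.999]]
ft_force: [0.9, 1.0, -2.7]
gripper_width: 18.5
```

>>> {"fn": "carry_out", "kwargs": {"motion": [[0,-0.45,0.17,0,-2.5],[0,-0.45,0.19,0,-2.5],[0,-0.45,0.2,0,-2.5],[0,-0.45,0.2,0,-2.5],[0,0,0,0,0],[0,0,0,0,0]]}}

```text
time_s: 15.92
ee_pos: [506.3, -276.9, 173.4]
eef_rot: [[0.419, 0.908, -0.01], [0.908, -0.419, 0.031], [0.024, -0.023, -0.999]]
ft_force: [2.0, 0.3, -2.7]
gripper_width: 18.4
```

Run:
```python
from h import *
im,m=snap('wrist','w8'); s=readout.sense();print(s['time_s'],s['ee_pos'],s['eef_rot'],s['ft_force'],s['gripper_width'])
O=np.array([564.2,-288.7]);a=-.082;R=np.array([[np.cos(a),-np.sin(a)],[np.sin(a),np.cos(a)]])
g=(s['ee_pos']-19*s['eef_rot'][:,2])[:2]; q=R.T@(g-O)-[-16.5,102.5]
th=np.arctan2(-q[0],-q[1])-np.arcsin(9/np.hypot(*q)); print('gate est',th,'slide est',47.5-85-(102.5-np.sqrt(q@q-81))+0)
cv2.imwrite('pics/z9.png',im[...,::-1])
```

```text
15.975 [ 506.33 -276.83  173.36] [[ 0.42  0.91 -0.01]
 [ 0.91 -0.42  0.03]
 [ 0.02 -0.02 -1.  ]] [ 2.12 -0.29 -2.94] 18.293344781542668
gate est 0.325575862281823 slide est -35.65543567029954
```

>>> {"fn": "carry_out", "kwargs": {"motion": [[0,0,0,0,0],[0,0,0,0,0],[0,0,0,0,0],[0,0,0,0,0]]}}

```text
time_s: 16.48
ee_pos: [506.5, -277.0, 173.3]
eef_rot: [[0.418, 0.908, -0.01], [0.908, -0.418, 0.031], [0.024, -0.023, -0.999]]
ft_force: [2.3, 0.3, -3.3]
gripper_width: 18.0
```

```bash
python3 -c "
from h import *
s=readout.sense();print(s['time_s'],s['ee_pos'],s['ft_force'],s['gripper_width'],abs(s['dq']).max())
print(env.hand_in())"
```

```text
16.475 [ 506.53 -277.01  173.33] [ 2.27  0.31 -3.27] 18.003253046519 0.0020753807813970217
the job is handed in; nothing more can be done
None
```

I carried out the whole job and handed it in at about 16.5 s. The arm finished holding the knob with the gate ajar; `env.hand_in()` reports no verdict.

- **Pin:** I drew the lock pin straight up, stood it in the aluminium cup and let go. The close-up afterwards showed its collar on the rim and its top within 1 px of where it should be. I did not look at it again after that.
- **Bolt:** I gripped the knob (18 mm between the fingers), lifted it about 10 mm and drew it back about 35 mm with the gate shut.
- **Gate:** From the arm's pose, the gate is open about 0.33 rad (the tool turned 0.35 rad). That is about 65–70 mm at the free edge.
- **Last readings:** The arm was still, the fingers were 18.0 mm apart, and I felt about 2.3 N of spring pull at the knob. All of these fit what was expected.

I could not look at the final state. My last picture was refused because I had used all 12 views, against the 8 planned. The gate angle, bolt travel and hold on the knob therefore come from arm pose, force and finger width only. I also did not check by picture that the loose things stayed put, but I kept to paths above them and felt no unexpected contact.

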